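# Open the bottle carrier's gate and hold it wide

## Robot

A 6-joint arm with a two-finger parallel gripper is mounted at the origin on a cart in front of the work surface, level with it; the furniture and walls round the work are solid. World frame = base frame: x ahead of the robot, y to its left, z up, the work surface at z = 0. Lengths are in m, angles in rad, forces in N, time in s.
With the tool pointing down it reaches from about 0.375 to 0.975 m from the base axis. Payload 3.8 kg.
Tool frame: the origin (TCP) lies midway between the tips of the shut fingers; the grasp point (between the pads) lies 19 mm behind it; z points along the fingers, y is the line along which they close (so a half turn about z gives the same grasp; the last joint's range is limited). The gripper opens to 88 mm and grips with 3 to 60 N. Pads are 18 mm wide; open, the fingers measure 123 mm over their backs; the gripper's body (75 mm by 187 mm) begins 45 mm behind the grasp point.
Start: joints at [-1.222, 0.264, 1.604, -0, 1.274, -0.037], TCP at [0.254, -0.625, 0.239] pointing down, gripper open.
Joint ranges: [-2.63, 2.63], [-0.94, 2.18], [0.31, 2.57], [-1.31, 4.45], [0, 2.66], [-2.55, 2.55]. Speed limits (rad/s): [2.57, 2.57, 3.14, 3.14, 3.14, 3.14].

## Interface

Orientations are given as a rotation vector (axis times angle).
In Python, from cell import manip, inverse_kinematics, cams, order gives the robot as it stands. Calls block until the motion is done:
- manip.move_pose(position, orientation): joint-space move of the TCP to a pose.
- manip.move_linear(position, rate=0.15, rot=None): straight line of the TCP; rot=None keeps the orientation; rate is the mean speed in m/s.
- manip.set_joints(angles): joint-space move.
- manip.set_gripper(opening, force=None): finger opening in m; force is the grip in N (None keeps the last); returns when the fingers have stopped.
- manip.dwell(seconds).
- inverse_kinematics(position, orientation): joint angles nearest the present ones, or None.
- manip.state(): the state.
- cams.capture(name): name is "scene" or "top" or "wrist"; returns a dict with "image" (384x512x3 uint8, blue, green, red), "z_map" (384x512 float32, m along the optical axis (not along the pixel's ray), 0 where there is no reading), "intrinsics" (3x3 intrinsics, pixels), "position" and "orientation" of the camera in the world; the wrist camera has in their place "T_tool_cam" (4x4, takes a point from camera to tool coordinates, whose origin is the TCP and whose axes are the flange's). Camera axes: x right, y down, z forward; pixel columns grow to the right and rows downward; lengths in m; the calibration is good to about 2 mm. A picture is of the moment at which its call begins: read the wrist's pose just before it.
A pose or a line that the arm cannot do raises manip.IKError and nothing moves.
- order.close_job(): hands the job in; it is judged then, once.
The state is a dict: "clock": time; "joint_pos": joint angles; "joint_velocities": joint speeds; "tau": joint torques, N m; "tool_pos": TCP position; "tcp_rot": TCP orientation; "contact_force": force on the tool from outside, world axes, zero at the start; "moment": the same for the moment, N m; "gripper_width": finger opening in m; "grasp_force": force on a finger pad.
Only numpy, scipy, OpenCV 4.12 (cv2) and the standard library are available. Lean on these libraries where they do the work, as an engineer would, in place of code of your own. Each camera call takes 0.05 s, during which the arm holds its last target. There are 200 camera calls.

## Task

Open the reagent bottle carrier so that a colleague can load it: lift the orange shield plate out of the slot in front of the gate and lean it on the metal rest (standing on its lower edge, foot out by the black rubber lip, leaning back at a clear slant against the upright), and let go of it. Then squeeze the yellow catch at the hinge end fully in, after it the blue catch at the free end, and by its red grip post swing the gate past its detent until it stands wide, about square to the carrier's front. Finish while still holding the gate wide by the post, for it is sprung shut; leave the bottles, the tape and the lighter where they are.

Things in the scene. Friction and masses are not known exactly. Their poses are not given: they have to be found in the camera images.
- carrier: fixed bottle carrier: grey base 215 x 250 x 6 mm, low aluminium walls, bottles inside, gate on its front. Origin on the table under the middle of the shut gate; +x points into the carrier (away from the robot), y along the shut gate to the free end, z up. The shield's slot (10 mm wide, rails 24 mm high over the table, floor at z 6 mm) runs along y at x = -80 mm, middle at y = 0.
- catch_a_grip (a point): point to squeeze the YELLOW catch (hinge end; y -103, z 140 mm in the carrier). Pinch along the carrier's y the yellow tab (inner face 25 mm from here, towards the gate's middle) and the dark fixed plate (outer face 13 mm outward): 38 mm over both, 26 when in; both 24 mm wide, tops at z 160. Evenly closing fingers must centre here or 1-3 mm outward. Keep fingertips above z 112 mm (pegs).
- catch_b_grip (a point): the same for the BLUE catch (free end; y +103, z 140 mm in the carrier): blue tab on the inner side, dark fixed plate on the outer side
- catch_a (a joint): yellow catch, m: 0 = locked, 0.012 = squeezed fully in; rubs with about 3 N and stays where it is put
- catch_b (a joint): blue catch, m: same as the yellow one
- hinge (a point): on the gate's upright hinge axis (90 mm to -y of the carrier's middle), 135 mm above the table
- gate_grip (a point): on the axis of the gate's red round grip post (16 mm diameter, red from 106 to 156 mm above the table), 135 mm above the table and 110 mm from the hinge axis; moves with the gate. Gate leaf 174 mm long, 30 to 85 mm above the table, with two keeper pegs up to 108 mm.
- gate (a joint): gate angle, rad: 0 = shut, grows as the free end swings out towards the robot (counter-clockwise from above), stop at 1.75. Locked till both catches are in. A spring pulls it shut (0.4 N at the post when shut, 1.5 N wide open); the detent hump lies from about 0.35 to 1.04 and takes about 2.5 N at the post to pass. Let go beyond it, the gate falls back and rests at about 1.04.
- shield_mid (a point): centre of the orange shield plate, 8 mm thick (its x), 100 mm wide (its y), 140 mm high (its z, upward), 0.12 kg, loose; stands upright in the slot at the start, its top 146 mm above the table
- shield: the same plate; origin at the centre of its lower edge
- rest: fixed metal rest, base plate 85 x 100 mm, 5 mm thick. Origin on the table; +x points away from the robot, z up. An upright 90 mm wide reaches z = 90 mm, its face towards +x lies at x = -28 mm; a black rubber lip (17 mm high) stands at x = +22 to +30 mm. The plate's foot goes on the base between them and its top leans over the upright's upper edge, toward -x.
- rest_edge (a point): middle of the upright's upper edge on the side where the plate leans (x = -28, z = 90 mm in the rest)
- brown_bottle: brown dropper bottle with black teat, 39 mm diameter, 108 mm high, stands in the carrier, origin at the centre of its underside; leave alone
- small_bottle: small dropper bottle with red teat, 29 mm diameter, 77 mm high, in the carrier, origin under it; leave alone
- tape: roll of tape lying flat, 104 mm across, 25 mm high, origin under its centre; leave alone
- lighter: green lighter lying down, 25 x 83 x 13 mm, origin under its centre; leave alone
Mind the look-alikes: they are no part of the job. Of the things that look like the shield, the largest one is meant.

How it is judged:
By the outcome, as a careful person would: the job done as asked, in the order asked, and still so for the second after the job is handed in, while the arm keeps its last pose, push and grip.
It also fails if it takes over 72 s, if anything falls off the work surface, if the arm or the gripper's body presses on something with over 40 N, if the wrist force passes 120 N, or if a joint passes its speed limit or range.

## Working session

There is one attempt and no reset: what is moved stays moved. The work goes in short steps, each a Python script; the robot and the scene stay as the last script left them, time stands still between calls to the robot, and variables do not carry over. Pictures are saved under pics/ and viewed, at most 10 in all, crops included, and the job is handed in when it is done.

```bash
ls; mkdir -p pics; cat > h.py <<'E'
import numpy as np, cv2
from scipy.spatial.transform import Rotation as R
from cell import manip, inverse_kinematics, cams, order
def rotm(o):
    o=np.array(o,float)
    if o.shape==(3,3): return o
    return R.from_rotvec(o).as_matrix() if o.size==3 else R.from_quat(o).as_matrix()
def cap(n):
    s=manip.state(); c=cams.capture(n)
    if 'T_tool_cam' in c:
        T=np.eye(4);T[:3,:3]=rotm(s['tcp_rot']);T[:3,3]=s['tool_pos'];T=T@np.array(c['T_tool_cam'])
        c['Rm'],c['p']=T[:3,:3],T[:3,3]
    else: c['Rm'],c['p']=rotm(c['orientation']),np.array(c['position'])
    z=c['z_map'];K=np.array(c['intrinsics']);v,u=np.mgrid[:z.shape[0],:z.shape[1]]
    d=np.stack([(u-K[0,2])/K[0,0],(v-K[1,2])/K[1,1],np.ones(z.shape)],-1)
    c['ray']=d@c['Rm'].T; c['xyz']=c['p']+c['ray']*z[...,None]; c['ok']=z>0
    c['hsv']=cv2.cvtColor(c['image'],cv2.COLOR_BGR2HSV)
    return c
E
python3 - <<'E'
from h import *
for n in('scene','top'):
    c=cap(n);print(n,c['p'],c['Rm'].round(3).tolist(),c['intrinsics'],c['orientation']);cv2.imwrite(f'pics/{n}.png',cv2.resize(c['image'],(800,600)))
print(manip.state())
E
```

```text
pics
scene [ 0.15311227 -0.91247698  0.5745947 ] [[0.884, -0.262, 0.387], [-0.467, -0.478, 0.744], [-0.01, -0.838, -0.545]] [[347.50500387   0.         257.20726409]
 [  0.         347.50500387 189.40492396]
 [  0.           0.           1.        ]] [-2.09483854  0.52551154 -0.27223365]
top [ 0.30530963 -0.26993786  1.14386038] [[0.028, -0.984, 0.175], [-0.999, -0.032, -0.019], [0.024, -0.174, -0.984]] [[376.64311212   0.         255.003306  ]
 [  0.         376.64311212 194.32613382]
 [  0.           0.           1.        ]] [-2.17137872  2.10679922 -0.2114832 ]
{'clock': 0.1, 'joint_pos': array([-1.22190696e+00,  2.64674875e-01,  1.60522388e+00, -9.54412945e-06,
        1.27369406e+00, -3.68966412e-02]), 'joint_velocities': array([ 0.00144258, -0.00045883, -0.00419659,  0.00019004, -0.00126982,
        0.00069219]), 'tau': array([ 8.02286086e-04, -5.03617930e+01, -3.58071363e+01,  7.31397397e-02,
        2.32865370e-02, -5.63876711e-05]), 'tool_pos': array([ 0.25377433, -0.62479334,  0.2375218 ]), 'tcp_rot': array([-3.08138918e+00, -6.01866117e-01,  5.01973923e-04]), 'contact_force': array([-0.31682927, -1.47306781,  0.03748017]), 'moment': array([ 0.0181962 ,  0.05046048, -0.0296008 ]), 'grasp_force': 0.0, 'gripper_width': 0.0879562943500761}
```

View pics/scene.png

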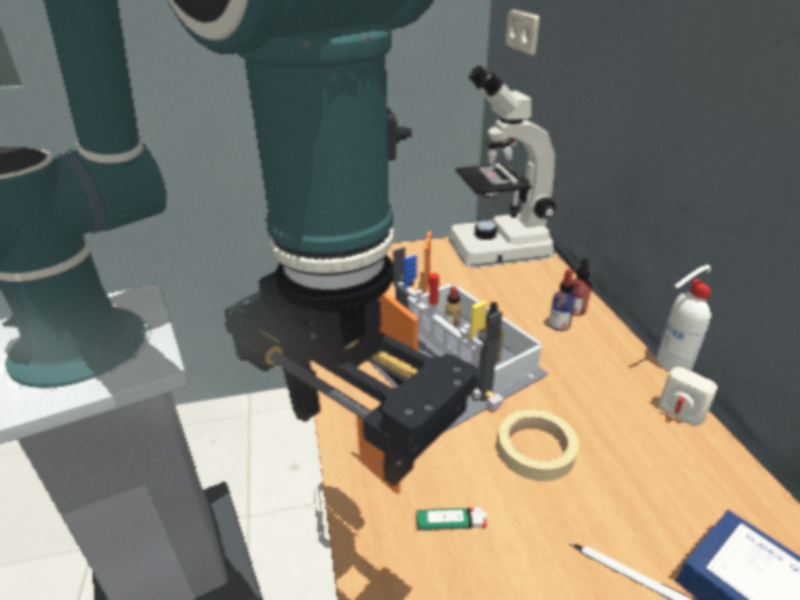

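View pics/top.png

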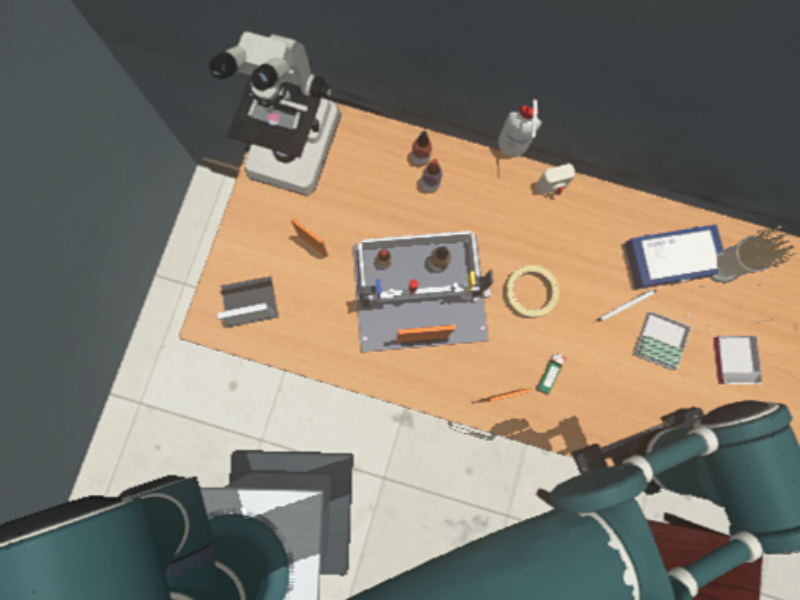

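The top view shows the carrier at (420,290) with the shield at (427,333). The rest is at (247,300), its upright's pale top at (242,311) and its dark lip at (247,287). The decoys are the plates at (310,237) and (505,395). The scene view has the gripper in the way.

```bash
python3 - <<'E'
from h import *
c=cap('top');X=c['xyz'];h=c['hsv'];H,S,V=h[...,0].astype(int),h[...,1],h[...,2];Z=X[...,2]
def box(u0,v0,u1,v1):
    m=np.zeros(Z.shape,bool);m[int(v0*.64):int(v1*.64),int(u0*.64):int(u1*.64)]=1;return m
def rep(n,m):
    p=X[m&c['ok']]
    if len(p)<4: print(n,len(p));return
    (cx,cy),(w,l),a=cv2.minAreaRect(p[:,:2].astype(np.float32))
    print(n,len(p),'rect',round(cx,4),round(cy,4),round(w,4),round(l,4),round(a,1),'z',np.percentile(p[:,2],[2,50,98]).round(4),'med',np.median(p,0).round(4))
org=(H<14)&(S>190)
car=box(340,220,505,360)
rep('shield',org&box(390,318,460,350)); rep('shield top',org&box(390,318,460,350)&(Z>.13))
rep('decoy1',org&box(285,215,330,260));rep('decoy2',org&box(465,380,540,410))
rep('red post',((H<6)|(H>174))&(S>150)&box(400,270,425,300)&(Z>.08))
rep('yellow',(H>18)&(H<35)&(S>140)&box(460,265,485,300)&(Z>.1))
rep('blue',(H>100)&(H<130)&(S>120)&box(365,275,390,300)&(Z>.1))
dark=(V<75)&(Z>.14)&(Z<.175)
rep('darkA',dark&box(470,265,500,305));rep('darkB',dark&box(350,280,375,310))
rep('base',(S<70)&(Z>0.0)&(Z<.014)&car)
rep('wall',car&(Z>.02)&(S<60)&(V>120)&box(350,225,490,270))
b=box(210,270,285,335)
rep('rest up',b&(Z>.075));rep('rest base',b&(S<80)&(Z<.014)&(Z>-.003));rep('lip',b&(V<70)&(Z>.01)&(Z<.03));rep('rest all',b&(S<80))
print(np.median(Z[box(560,230,600,260)]))
cv2.imwrite('pics/topcrop.png',cv2.resize(c['image'][130:235,130:330],(800,420),interpolation=cv2.INTER_CUBIC))
E
```

```text
shield 0
shield top 0
decoy1 0
decoy2 0
red post 21 rect 0.5168 -0.3135 0.0115 0.0112 45.3 z [0.1507 0.156  0.1584] med [ 0.5165 -0.3123  0.156 ]
yellow 23 rect 0.5303 -0.4144 0.0197 0.0045 2.9 z [0.1259 0.1555 0.1633] med [ 0.5281 -0.4136  0.1555]
blue 13 rect 0.51 -0.252 0.021 0.0027 2.0 z [0.1566 0.1602 0.1623] med [ 0.5129 -0.2531  0.1602]
darkA 6 rect 0.533 -0.4439 0.0175 0.0013 7.3 z [0.141  0.1448 0.1463] med [ 0.5345 -0.4434  0.1448]
darkB 1
base 3748 rect 0.5387 -0.3314 0.2264 0.25 6.6 z [0.0014 0.006  0.0107] med [ 0.5128 -0.3243  0.006 ]
wall 254 rect 0.6062 -0.3263 0.072 0.2263 2.0 z [0.042  0.0556 0.0649] med [ 0.6228 -0.3454  0.0556]
rest up 163 rect 0.4709 -0.0085 0.0131 0.0888 13.1 z [0.0768 0.0886 0.0933] med [ 0.47   -0.0087  0.0886]
rest base 535 rect 0.5021 0.0091 0.0857 0.1157 12.6 z [-0.     0.005  0.013] med [0.5123 0.0017 0.005 ]
lip 0
rest all 902 rect 0.5021 0.0091 0.0857 0.1157 12.6 z [0.0003 0.0075 0.092 ] med [ 0.5015 -0.0022  0.0075]
0.0001293235066199827
```

View pics/topcrop.png

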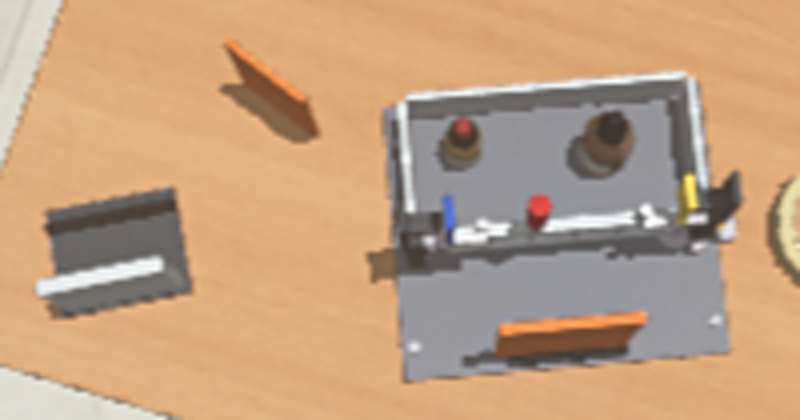

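The crop shows the tops of the blue tab (447,215), red post (538,210), yellow tab (689,195), shield (572,330) and rest upright (100,277). Their relative positions give a carrier yaw of about 6.7 deg and an origin near (0.519,-0.333). Next I move to look from near.

```bash
cat >> h.py <<'E'
def orient(yaxis,zaxis=(0,0,-1)):
    z=np.array(zaxis,float);z/=np.linalg.norm(z);y=np.array(yaxis,float);y-=z*(y@z);y/=np.linalg.norm(y)
    return R.from_matrix(np.stack([np.cross(y,z),y,z],1)).as_rotvec()
def best(p,y,z=(0,0,-1)):
    "orientation of the two half turns with j6 nearest 0"
    o=[]
    for s in(1,-1):
        r=orient(s*np.array(y,float),z);q=inverse_kinematics(p,r)
        if q is not None:o.append((abs(q[5]),r,q))
    return min(o,key=lambda t:t[0]) if o else None
def box(c,u0,v0,u1,v1):
    m=np.zeros(c['ok'].shape,bool);m[v0:v1,u0:u1]=1;return m
def near(c,x,y,r): return np.hypot(c['xyz'][...,0]-x,c['xyz'][...,1]-y)<r
def rep(n,c,m):
    p=c['xyz'][m&c['ok']]
    if len(p)<4: print(n,len(p));return
    (cx,cy),(w,l),a=cv2.minAreaRect(p[:,:2].astype(np.float32))
    print(n,len(p),'rect',round(cx,4),round(cy,4),round(w,4),round(l,4),round(a,1),'z',np.percentile(p[:,2],[2,50,98]).round(4),'med',np.median(p,0).round(4))
a0=np.radians(6.7);CX=np.array([np.cos(a0),np.sin(a0),0]);CY=np.array([-np.sin(a0),np.cos(a0),0])
E
python3 - <<'E'
from h import *
O=np.array([.519,-.333,0])
print(cams.capture('wrist')['T_tool_cam'])
p=O-.08*CX+[0,0,.40];b=best(p,CX);print('hover',b)
ar=np.radians(13);RX=np.array([np.cos(ar),np.sin(ar),0]);RY=np.array([-np.sin(ar),np.cos(ar),0])
th=np.radians(27);u=-np.sin(th)*RX+np.cos(th)*np.array([0,0,1])
n=np.cos(th)*RX+np.array([0,0,np.sin(th)])
P=np.array([.50,-.003,0]);foot=P+.015*RX+[0,0,.005]+.004*n
for t in(.109,.16,.25):
  print('place',foot+t*u,best(foot+t*u,n,-u))
print('rest hov',best(P+[0,0,.4],RX))
manip.move_pose(p,b[1])
c=cap('wrist');cv2.imwrite('pics/w1.png',c['image']);np.savez('w1.npz',**{k:c[k] for k in('image','hsv','xyz','ok','ray','p')})
s=manip.state();print(s['clock'],s['tool_pos'])
E
```

```text
[[ 1.29497870e-03 -9.61197706e-01 -2.75857378e-01  7.11304824e-02]
 [ 9.99999103e-01  1.15075412e-03  6.84684676e-04 -3.99069221e-04]
 [-3.40673326e-04 -2.75858018e-01  9.61198334e-01 -1.46861425e-01]
 [ 0.00000000e+00  0.00000000e+00  0.00000000e+00  1.00000000e+00]]
hover (np.float64(0.8233462942932985), array([2.08783505, 2.3474559 , 0.        ]), array([-0.70640923, -0.01785899,  1.6276009 ,  0.        ,  1.53185075,
       -0.82334629]))
place [ 0.46987156 -0.0099557   0.10393567] (np.float64(0.743373651431058), array([1.74360365, 2.1920102 , 0.52625509]), array([-0.21638297, -0.26005946,  2.47131211,  0.39324608,  0.5330342 ,
       -0.74337365]))
place [ 0.44731147 -0.01516411  0.14937701] (np.float64(0.699751540527008), array([1.74360365, 2.1920102 , 0.52625509]), array([-0.24945366, -0.39429994,  2.46362439,  0.33937805,  0.67554644,
       -0.69975154]))
place [ 0.40749954 -0.02435541  0.22956759] (np.float64(0.6811922968168229), array([1.74360365, 2.1920102 , 0.52625509]), array([-0.32064384, -0.59025595,  2.41648821,  0.29995155,  0.92707959,
       -0.6811923 ]))
rest hov (np.float64(0.28271244060989886), array([1.95568741, 2.45863604, 0.        ]), array([-5.58196379e-02, -1.30226761e-01,  1.73245058e+00, -4.44089210e-16,
        1.53936883e+00, -2.82712441e-01]))
1.65 [ 0.43901822 -0.34301563  0.39898068]
```

View pics/w1.png

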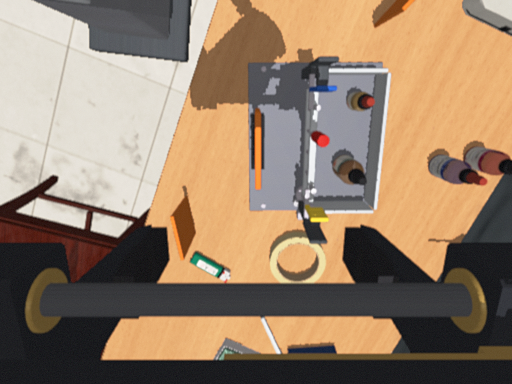

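The wrist view shows the shield edge-on at (258,148), the blue tab at (322,88), the post at (320,139), the yellow tab at (316,213), and decoys at (183,225) and (395,8). Now I measure these and look at the rest.

```bash
python3 - <<'E'
from h import *
c=dict(np.load('w1.npz'))
def meas(c):
    H,S,V=[c['hsv'][...,i].astype(int) for i in range(3)];X=c['xyz'];Z=X[...,2]
    org=(H>4)&(H<14)&(S>150)
    print('orange hsv',c['hsv'][148,258])
    n=box(c,0,0,512,230)
    rep('shield top',c,org&near(c,.44,-.34,.07)&(Z>.138)); rep('shield',c,org&near(c,.44,-.34,.07))
    rep('post',c,((H<5)|(H>174))&(S>150)&near(c,.517,-.313,.025)&(Z>.15))
    rep('yellow',c,(H>18)&(H<35)&(S>140)&near(c,.53,-.415,.03)&(Z>.15))
    rep('blue',c,(H>100)&(H<130)&(S>120)&near(c,.511,-.253,.03)&(Z>.15))
    rep('darkA',c,(V<80)&near(c,.533,-.444,.025)&(Z>.15)&(Z<.17));rep('darkB',c,(V<80)&near(c,.505,-.22,.025)&(Z>.15)&(Z<.17))
    rep('base',c,(S<60)&(Z>.002)&(Z<.011)&near(c,.52,-.333,.19)&n)
meas(c)
P=np.array([.47,-.003,0]);ar=np.radians(13);RX=np.array([np.cos(ar),np.sin(ar),0])
b=best(P+[.0,-.02,.38],RX)
manip.move_pose(P+[.0,-.02,.38],b[1])
c=cap('wrist');cv2.imwrite('pics/w2.png',c['image'][:260]);np.savez('w2.npz',**{k:c[k] for k in('image','hsv','xyz','ok','ray','p')})
H,S,V=[c['hsv'][...,i].astype(int) for i in range(3)];Z=c['xyz'][...,2];g=near(c,.502,0,.1)
rep('up',c,g&(Z>.084));rep('all',c,g&(S<90)&(Z>.002));rep('lip',c,g&(V<90)&(Z>.013)&(Z<.021));rep('base',c,g&(S<90)&(Z>.003)&(Z<.008))
print(manip.state()['clock'])
E
```

```text
orange hsv [ 15 189 252]
shield top 237 rect 0.4109 -0.3408 0.0667 0.0986 6.9 z [0.1447 0.1464 0.4697] med [ 0.4383 -0.3153  0.1464]
shield 324 rect 0.4124 -0.3403 0.0698 0.0991 7.0 z [0.023  0.146  0.4696] med [ 0.4386 -0.3264  0.146 ]
post 130 rect 0.5179 -0.3133 0.0134 0.015 52.7 z [0.1507 0.1566 0.1582] med [ 0.5174 -0.3131  0.1566]
yellow 121 rect 0.5303 -0.4124 0.0236 0.006 5.5 z [0.151  0.1597 0.1619] med [ 0.5299 -0.4119  0.1597]
blue 112 rect 0.5108 -0.2521 0.0232 0.0056 6.7 z [0.152  0.16   0.1621] med [ 0.5091 -0.2525  0.16  ]
darkA 75 rect 0.5329 -0.4425 0.021 0.0025 6.9 z [0.1504 0.1574 0.1617] med [ 0.5326 -0.4422  0.1574]
darkB 26 rect 0.5057 -0.2236 0.0029 0.0206 88.5 z [0.1507 0.1595 0.1611] med [ 0.5019 -0.2236  0.1595]
base 12591 rect 0.54 -0.3301 0.2279 0.2508 7.0 z [0.0047 0.0066 0.0087] med [ 0.5094 -0.3126  0.0066]
up 53226 rect 0.465 -0.005 0.0869 0.1256 87.5 z [0.3869 0.4623 0.483 ] med [ 0.467  -0.0025  0.4623]
all 50044 rect 0.4769 -0.0094 0.1428 0.1071 14.0 z [0.0055 0.4619 0.483 ] med [ 0.4683 -0.0026  0.4619]
lip 317 rect 0.5298 0.0089 0.0081 0.0958 13.6 z [0.0148 0.0174 0.0196] med [0.5291 0.0101 0.0174]
base 2320 rect 0.5049 0.0017 0.0837 0.0983 13.0 z [0.0038 0.0057 0.0075] med [0.5062 0.004  0.0057]
2.925
```

View pics/w2.png

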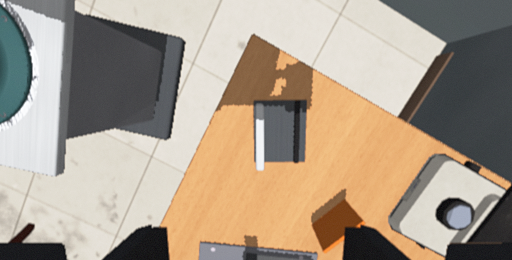

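Rest: origin (0.5045,0.0024), yaw 13.2 deg (w2: upright at (260,137), lip at (296,130)). Carrier: origin (0.5204,-0.3328), yaw 7.0 deg. Sizes agree with those given, so now I grip the shield.

```bash
cat >> h.py <<'E'
a0=np.radians(7.0);CX=np.array([np.cos(a0),np.sin(a0),0]);CY=np.array([-np.sin(a0),np.cos(a0),0]);O=np.array([.5204,-.3328,0])
ar=np.radians(13.2);RX=np.array([np.cos(ar),np.sin(ar),0]);RY=np.array([-np.sin(ar),np.cos(ar),0]);RO=np.array([.5045,.0024,0])
def st():
    s=manip.state();print('t',round(s['clock'],2),'tcp',s['tool_pos'].round(4),'F',s['contact_force'].round(1),'w',round(s['gripper_width'],4),'g',round(s['grasp_force'],1));return s
E
python3 - <<'E'
from h import *
c=dict(np.load('w2.npz'));Z=c['xyz'][...,2]
rep('up',c,near(c,.502,0,.1)&(Z>.084)&(Z<.1))
c=dict(np.load('w1.npz'));H,S,V=[c['hsv'][...,i].astype(int) for i in range(3)];Z=c['xyz'][...,2]
m=(H>4)&(H<20)&(S>150)&near(c,.44,-.34,.07)&(Z>.142)&(Z<.15)
rep('sh',c,m);q=(c['xyz'][m&c['ok']]-O);qx,qy=q@CX,q@CY;print('x',np.percentile(qx,[3,97]),'y',np.percentile(qy,[1,99]))
p=O+CX*(qx.min()+qx.max())/2+CY*(qy.min()+qy.max())/2;print(p)
p=np.array([*p[:2],0])
b=best(p+[0,0,.2],CX)
manip.set_gripper(.05)
manip.move_pose(p+[0,0,.20],b[1]);manip.move_linear(p+[0,0,.113],.1);st()
manip.set_gripper(0.0,25);st()
manip.move_linear(p+[0,0,.135],.08);st()
manip.move_linear(p+[0,0,.30],.2);st()
E
```

```text
up 548 rect 0.4711 -0.0054 0.0109 0.0884 13.4 z [0.0877 0.0904 0.0919] med [ 0.4709 -0.0021  0.0904]
sh 462 rect 0.4408 -0.3372 0.0066 0.0986 6.9 z [0.1449 0.1466 0.1482] med [ 0.4407 -0.3351  0.1466]
x [-0.08280193 -0.0762636 ] y [-0.04270837  0.05392485]
[ 0.44077667 -0.33716055  0.        ]
t 6.01 tcp [ 0.4413 -0.3376  0.1137] F [-0.3  0.4  0.1] w 0.0498 g 0.0
t 6.72 tcp [ 0.4408 -0.3372  0.1131] F [0.3 0.6 0.9] w 0.0076 g 25.0
t 7.14 tcp [ 0.4412 -0.3376  0.1361] F [-1.4 -0.9 -0.8] w 0.0079 g 25.0
t 8.12 tcp [ 0.4401 -0.3366  0.2983] F [-0.5 -0.8 -1.6] w 0.0078 g 25.0
```

```bash
python3 - <<'E'
from h import *
RO=np.array([.504,.0022,0])
th=np.radians(25.5);k=np.array([0,0,1.]);u=-np.sin(th)*RX+np.cos(th)*k;n=np.cos(th)*RX+np.sin(th)*k
def tcp(xb,zb): return RO+xb*RX+zb*k+.004*n+.1065*u
T=tcp(.013,.006)
b=best(T+[0,0,.14],n,-u);print(T,b,best(T,n,-u)[2])
manip.move_pose(T+[0,0,.14],b[1]);st()
manip.move_linear(T+[0,0,.02],.15);st()
c=cap('scene');cv2.imwrite('pics/s2.png',cv2.resize(c['image'][60:260,150:400],(750,600)))
E
```

```text
[ 0.47553344 -0.00447677  0.10384738] (np.float64(0.5314243719990221), array([1.75320167, 2.21199   , 0.50052224]), array([-0.18782202, -0.41426918,  2.28664889,  0.23051446,  0.87140651,
       -0.53142437])) [-0.18782202 -0.23580838  2.44528647  0.34264099  0.54731211 -0.67715519]
t 9.39 tcp [ 0.4763 -0.0051  0.2446] F [ 0.   0.  -1.1] w 0.0079 g 25.0
t 10.34 tcp [ 0.4765 -0.0049  0.1248] F [-0.  -1.3 -0.7] w 0.0082 g 25.0
```

View pics/s2.png

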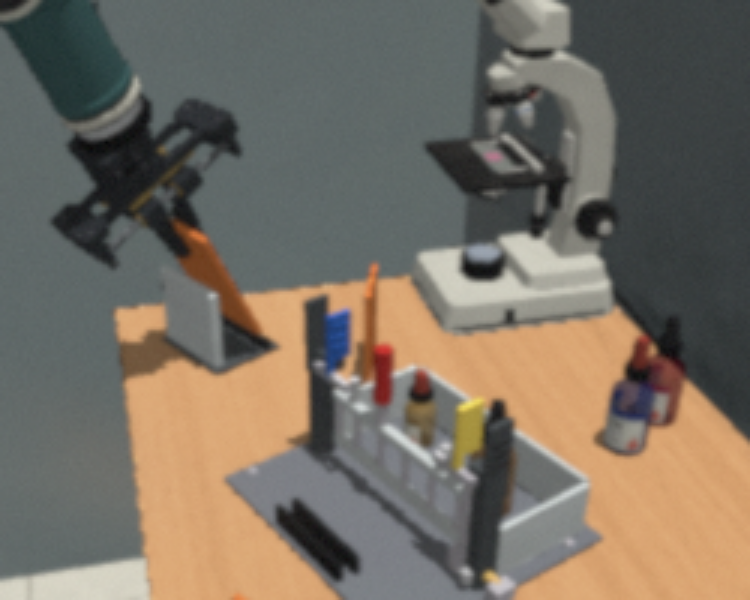

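The plate at (215,280) hangs with its foot between the upright (195,310) and the lip (255,350), and the carrier's slot is empty. I lower it in steps while watching the force.

```bash
python3 - <<'E'
from h import *
T=np.array([0.47553344,-0.00447677,0.10384738])
F0=manip.state()['contact_force']
for dz in(.006,.003,.001,0,-.001,-.002,-.003):
    manip.move_linear(T+[0,0,dz],.03);s=st()
    if np.linalg.norm(s['contact_force']-F0)>4:break
c=cap('scene');cv2.imwrite('pics/s3.png',cv2.resize(c['image'][110:190,180:250],(700,600)))
E
```

```text
t 11.01 tcp [ 0.4754 -0.0044  0.1096] F [-1.1 -0.1 -0.5] w 0.0076 g 25.0
t 11.26 tcp [ 0.4754 -0.0044  0.1067] F [ 0.6 -0.4  0.8] w 0.0077 g 25.0
t 11.51 tcp [ 0.4754 -0.0044  0.1047] F [-0.2  0.2 -1. ] w 0.0075 g 25.0
t 11.76 tcp [ 0.4755 -0.0045  0.1038] F [-0.2  1.2 -1. ] w 0.0081 g 25.0
t 12.01 tcp [ 0.4758 -0.0045  0.1032] F [-1.4 -0.5  1.5] w 0.0079 g 25.0
t 12.26 tcp [ 0.4766 -0.0047  0.1031] F [-2.4 -0.4  6.3] w 0.0075 g 25.0
```

View pics/s3.png

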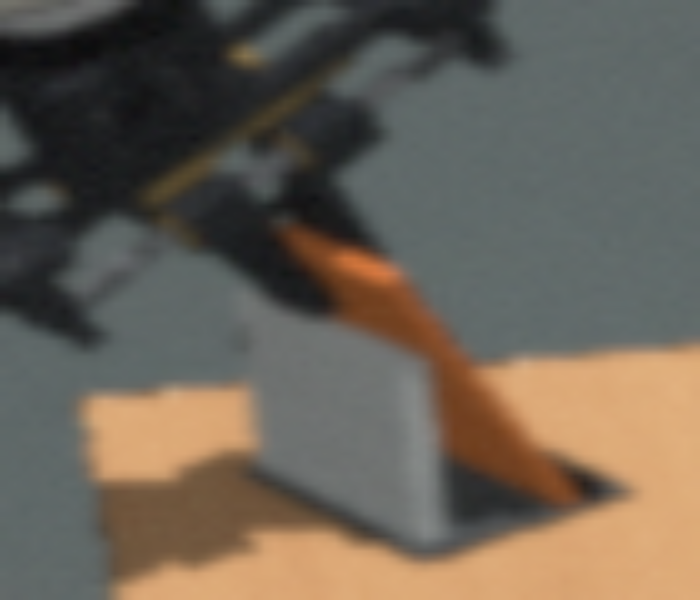

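The plate's foot is down at the lip (570,490) and its back lies on the upright's edge (390,345). I release, withdraw along the plate and check.

```bash
python3 - <<'E'
from h import *
th=np.radians(25.5);u=-np.sin(th)*RX+np.array([0,0,np.cos(th)])
manip.set_gripper(.022);st()
p=np.array(manip.state()['tool_pos'])
manip.move_linear(p+.09*u,.12);st()
a=O-.105*CY
b=best(a+[0,0,.24],CY);print(b)
manip.set_gripper(.066)
q=p+.09*u;manip.move_linear([q[0],q[1]-.05,.30],.2)
manip.move_pose(a+[0,0,.24],b[1]);st()
c=cap('scene');d=cap('wrist');
cv2.imwrite('pics/s4.png',np.hstack([cv2.resize(c['image'][100:200,180:280],(400,400)),cv2.resize(d['image'][:256],(400,200)).repeat(2,0)]))
t=cap('top');H,S,V=[t['hsv'][...,i].astype(int) for i in range(3)]
q=t['xyz'][(H>4)&(H<20)&(S>150)&near(t,.485,0,.08)&t['ok']&(t['xyz'][...,2]>.03)]-np.array([.504,.0022,0])
if len(q): print(len(q),np.polyfit(q[:,2],q@RX,1),'y',np.percentile(q@RY,[2,98]),'z',np.percentile(q[:,2],[2,98]))
E
```

```text
t 12.72 tcp [ 0.4754 -0.0044  0.1016] F [-0.4 -0.1 -0.8] w 0.0219 g 0.0
t 13.62 tcp [ 0.4373 -0.0132  0.1822] F [ 0.2 -0.4 -0.3] w 0.0218 g 0.0
(np.float64(0.7259081623893788), array([3.13573295, 0.19178964, 0.        ]), array([-7.22715117e-01,  2.90116684e-01,  1.56861831e+00, -4.44089210e-16,
        1.28285766e+00,  7.25908162e-01]))
t 16.63 tcp [ 0.5333 -0.436   0.2398] F [ 0.6  0.1 -0.7] w 0.0663 g 0.0
409 [-0.51191119  0.02631632] y [-0.05061494  0.04298557] z [0.03269635 0.13552058]
```

View pics/s4.png

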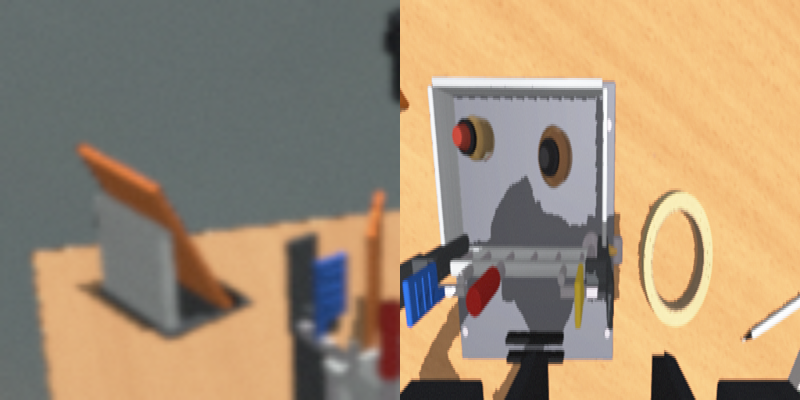

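The shield leans at about 27 deg with its foot at the lip, and the tape is untouched. Next comes the yellow catch.

```bash
python3 - <<'E'
from h import *
d=cap('wrist');H,S,V=[d['hsv'][...,i].astype(int) for i in range(3)];Z=d['xyz'][...,2]
m=(H>18)&(H<35)&(S>140)&near(d,.53,-.413,.025)&(Z>.154)&(Z<.165)&d['ok']
q=d['xyz'][m]-O;print('yellow x,y',np.percentile(q@CX,[2,98]),np.percentile(q@CY,[2,98]))
a=O-.105*CY
manip.move_linear(a+[0,0,.121],.1);st()
manip.set_gripper(.020,25);st();manip.dwell(.3);s=st()
d=cap('wrist');cv2.imwrite('pics/w5.png',d['image'])
E
```

```text
yellow x,y [-0.00949694  0.0124576 ] [-0.08535134 -0.08007921]
t 18.18 tcp [ 0.5338 -0.4375  0.1221] F [-0.1  0.7 -0.4] w 0.066 g 0.0
t 18.87 tcp [ 0.5333 -0.4361  0.1212] F [-0.2  5.2  2.7] w 0.0257 g 25.0
t 19.17 tcp [ 0.5332 -0.4361  0.1212] F [-0.5  5.6  3.9] w 0.0257 g 25.0
```

```bash
python3 - <<'E'
from h import *
manip.set_gripper(.066);st()
a=O-.105*CY;b=O+.105*CY
manip.move_linear(a+[0,0,.22],.15)
manip.move_linear(b+[0,0,.22],.15)
d=cap('wrist');H,S,V=[d['hsv'][...,i].astype(int) for i in range(3)];Z=d['xyz'][...,2]
m=(H>100)&(H<130)&(S>120)&near(d,.511,-.252,.03)&(Z>.15)&(Z<.165)&d['ok']
q=d['xyz'][m]-O;print(len(q),'blue x,y',np.percentile(q@CX,[2,98]),np.percentile(q@CY,[2,98]))
manip.move_linear(b+[0,0,.121],.1);st()
manip.set_gripper(.020,25);st();manip.dwell(.3);st()
manip.set_gripper(.066);st()
manip.move_linear(b+[0,0,.22],.15);st()
G=O+.02*CY
for s in(1,-1):
  print([None if (q:=inverse_kinematics(O-.09*CY+.11*(-np.sin(f)*CX+np.cos(f)*CY)+[0,0,.116],orient(s*(np.cos(f)*CX+np.sin(f)*CY)))) is None else q[[0,5]].round(2) for f in(0,.8,1.57)])
d=cap('top');H,S,V=[d['hsv'][...,i].astype(int) for i in range(3)];Z=d['xyz'][...,2]
m=(H>18)&(H<35)&(S>140)&near(d,.53,-.42,.03)&(Z>.15)&d['ok'];q=d['xyz'][m]-O;print('yellow y',np.median(q@CY))
m=(H>100)&(H<130)&(S>120)&near(d,.511,-.245,.03)&(Z>.15)&d['ok'];q=d['xyz'][m]-O;print('blue y',len(q),np.median(q@CY) if len(q) else 0)
E
```

```text
t 19.95 tcp [ 0.5332 -0.4371  0.121 ] F [-0.5  0.3 -0.2] w 0.0663 g 0.0
309 blue x,y [-0.0090551   0.01323296] [0.07850908 0.08386981]
t 23.5 tcp [ 0.5083 -0.2289  0.1218] F [-0.2  0.   0.4] w 0.0664 g 0.0
t 24.19 tcp [ 0.5086 -0.2313  0.1219] F [  0.5 -10.7  -0.2] w 0.0255 g 25.0
t 24.49 tcp [ 0.5085 -0.2313  0.1219] F [  1.3 -10.2   0.4] w 0.0256 g 25.0
t 25.23 tcp [ 0.5076 -0.2285  0.121 ] F [ 0.3  0.4 -0.2] w 0.066 g 0.0
t 26.04 tcp [ 0.507  -0.2283  0.2191] F [-0.6  0.5 -0.3] w 0.0661 g 0.0
[array([-0.58, -0.71]), array([-0.72, -1.64]), array([-0.84, -2.53])]
[array([-0.58,  2.43]), array([-0.72,  1.5 ]), array([-0.84,  0.61])]
yellow y -0.09240983875548463
blue y 9 0.0917553595367622
```

Both catches are fully in (25.6 mm over both each time, and the tabs moved 12 mm). Before swinging, I check the loose plate near the gate's sweep.

```bash
python3 - <<'E'
from h import *
c=cap('top');H,S,V=[c['hsv'][...,i].astype(int) for i in range(3)];Z=c['xyz'][...,2]
v,u=np.mgrid[:384,:512];bx=(u>297)&(u<348)&(v>240)&(v<264)
rep('d',c,(H>4)&(H<20)&(S>190)&bx&(Z>.02));rep('dall',c,(H>4)&(H<20)&(S>205)&bx)
print('hinge',O-.09*CY,'end',O-.09*CY-.174*CX)
G=O+.02*CY;f=.2
r=orient(-(np.cos(f)*CX+np.sin(f)*CY));print(inverse_kinematics(G+[0,0,.116],r))
manip.set_gripper(.045)
manip.move_pose(G+[0,0,.22],r)
d=cap('wrist');h2=d['hsv'];Z=d['xyz'][...,2]
m=((h2[...,0]<5)|(h2[...,0]>174))&(h2[...,1]>150)&near(d,.518,-.313,.025)&(Z>.15);rep('post',d,m)
manip.move_linear(G+[0,0,.116],.1);st()
manip.set_gripper(0,35);st()
E
```

```text
d 0
dall 0
hinge [ 0.53136824 -0.42212915  0.        ] end [ 0.35866521 -0.44333442  0.        ]
[-5.84654001e-01  2.37129440e-01  1.87551104e+00 -4.44089210e-16
  1.02895217e+00  2.23476561e+00]
post 396 rect 0.5189 -0.3144 0.0147 0.0149 54.5 z [0.1515 0.1565 0.1579] med [ 0.5192 -0.3151  0.1565]
t 29.02 tcp [ 0.5186 -0.3134  0.1169] F [ 0.8  0.6 -0.1] w 0.0451 g 0.0
t 29.59 tcp [ 0.5182 -0.313   0.1163] F [1.2 0.1 0.9] w 0.0148 g 35.0
```

```bash
python3 - <<'E'
from h import *
c=dict(np.load('w1.npz'));b=box(c,165,180,200,262);H,S=[c['hsv'][...,i].astype(int) for i in(0,1)]
print(c['hsv'][230,183]);m=b&(S>200)&(H<12)&(c['xyz'][...,2]>.01);rep('decoy',c,m)
hg=O-.09*CY
f=0
for f in np.arange(.1,.75,.1):
    p=hg+.11*(-np.sin(f)*CX+np.cos(f)*CY)+[0,0,.116];t=f+.2
    manip.move_linear(p,.06,orient(-(np.cos(t)*CX+np.sin(t)*CY)))
    s=manip.state();e=np.array(s['tool_pos'])-hg;print(round(f,2),'ang',round(np.arctan2(-e@CX,e@CY),3),'r',round(np.hypot(e[0],e[1]),4),s['contact_force'].round(1),round(s['gripper_width'],4))
    if np.linalg.norm(s['contact_force'])>30:break
d=cap('wrist');t=cap('scene');cv2.imwrite('pics/g1.png',np.hstack([cv2.resize(d['image'],(400,300)),cv2.resize(t['image'][60:260,150:416],(400,300))]))
st()
E
```

```text
[ 13 202 115]
decoy 0
0.1 ang 0.098 r 0.1099 [-0.3  1.4  2. ] 0.0147
0.2 ang 0.197 r 0.1099 [0.9 1.1 2.2] 0.0149
0.3 ang 0.296 r 0.1099 [0.2 1.3 2.6] 0.0149
0.4 ang 0.396 r 0.1099 [-0.3  0.5  4.2] 0.0147
0.5 ang 0.495 r 0.11 [-0.2  3.5  6.4] 0.015
0.6 ang 0.598 r 0.11 [-0.3  1.5  4.9] 0.0148
0.7 ang 0.7 r 0.1101 [-0.4  1.8  3.7] 0.0149
t 32.02 tcp [ 0.4508 -0.3472  0.1162] F [-2.7  2.2  7.4] w 0.0149 g 35.0
```

View pics/g1.png

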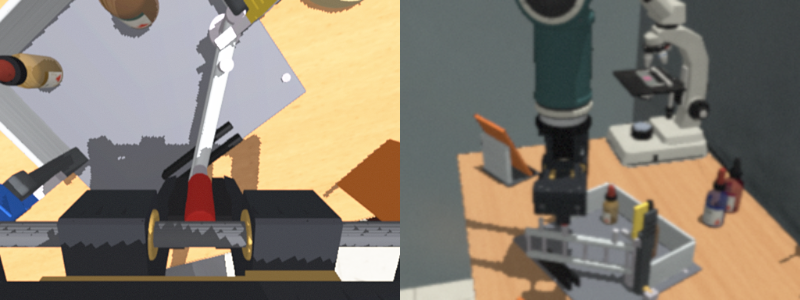

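The gate follows the post: in the wrist view the post is at (200,195) and the leaf runs up to (225,30). The shield still leans on the rest. A loose orange plate shows at (375,185), so I measure its clearance and continue.

```bash
python3 - <<'E'
from h import *
c=dict(np.load('w1.npz'));b=box(c,165,180,200,262);H,S,V=[c['hsv'][...,i].astype(int) for i in range(3)]
m=b&(H<17)&(S>190)&c['ok']
for lo in(-.01,.03,.06): rep(f'decoy>{lo}',c,m&(c['xyz'][...,2]>lo)&(c['xyz'][...,2]<.2))
q=c['xyz'][m&(c['xyz'][...,2]>.012)&(c['xyz'][...,2]<.2)]-(O-.09*CY)
if len(q): print('dist from hinge',np.hypot(q[:,0],q[:,1]).min(),'leaf angles',np.percentile(np.arctan2(-q@CX,q@CY),[0,50,100]),'zmax',q[:,2].max())
E
```

```text
decoy>-0.01 836 rect 0.3363 -0.4886 0.0055 0.0716 16.1 z [0.0117 0.0712 0.1055] med [ 0.3372 -0.4865  0.0712]
decoy>0.03 712 rect 0.3363 -0.4886 0.0055 0.0716 16.1 z [0.0318 0.0791 0.1056] med [ 0.3371 -0.4863  0.0791]
decoy>0.06 501 rect 0.3363 -0.4886 0.0055 0.0715 16.1 z [0.0618 0.0911 0.1057] med [ 0.337  -0.4865  0.0911]
dist from hinge 0.20321189204690765 leaf angles [1.60308117 1.76746812 1.94851345] zmax 0.10710858306515536
```

The plate is 203 mm from the hinge and the leaf reaches 174 mm, so it clears. I continue.

```bash
python3 - <<'E'
from h import *
hg=O-.09*CY
for f in (.8,.9,1.0,1.1,1.2,1.3,1.4,1.5,1.58):
    p=hg+.11*(-np.sin(f)*CX+np.cos(f)*CY)+[0,0,.116];t=f+.2
    manip.move_linear(p,.06,orient(-(np.cos(t)*CX+np.sin(t)*CY)))
    s=manip.state();e=np.array(s['tool_pos'])-hg;print(round(f,2),'ang',round(np.arctan2(-e@CX,e@CY),3),s['contact_force'].round(1),round(s['gripper_width'],4))
    if np.linalg.norm(s['contact_force'])>30:break
manip.dwell(.5);st()
d=cap('wrist');t=cap('scene');cv2.imwrite('pics/g2.png',np.hstack([cv2.resize(d['image'],(400,300)),cv2.resize(t['image'][60:260,150:416],(400,300))]))
E
```

```text
0.8 ang 0.802 [-3.7  2.   8.5] 0.015
0.9 ang 0.904 [-2.8  1.6  6.6] 0.015
1.0 ang 1.004 [-2.2  1.5  6.1] 0.0148
1.1 ang 1.103 [-1.7  1.3  5.7] 0.0148
1.2 ang 1.204 [-3.8  1.4  5.6] 0.0147
1.3 ang 1.304 [-4.   0.8  6.9] 0.0152
1.4 ang 1.403 [-3.7  0.1  6.2] 0.0147
1.5 ang 1.503 [-4.   1.8  7. ] 0.0151
1.58 ang 1.582 [-5.   0.2  7. ] 0.015
t 35.49 tcp [ 0.4217 -0.4366  0.1162] F [-5.1  0.3  6.8] w 0.0154 g 35.0
```

View pics/g2.png

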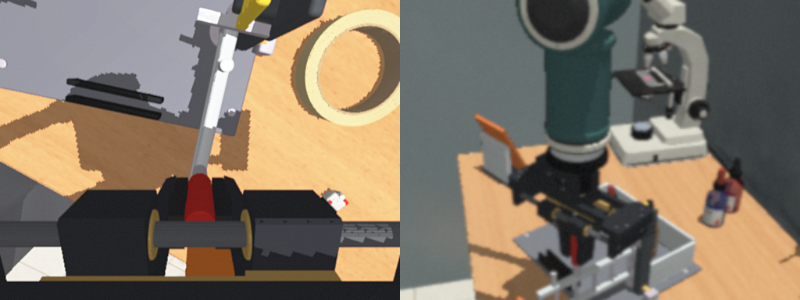

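The post is in the fingers at (200,195), the gate stands square to the slot and carrier front, and the shield still leans on the rest. I hand in now.

```bash
python3 -c "
from h import *
print(order.close_job())"
```

```text
the job is handed in; nothing more can be done
None
```

The job is handed in at about 36 s: the shield leans on the rest at about 27°, the yellow and then the blue catch are fully in, and the gate is held wide by its post at about 1.58 rad; the hand-in gave no verdict.

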